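# Lock the sprung battery hatch of a field logger with the slot key

## Robot

A 6-joint arm with a two-finger parallel gripper is mounted at the origin on a cart in front of the work surface, level with it; the furniture and walls round the work are solid. World frame = base frame: x ahead of the robot, y to its left, z up, the work surface at z = 0. Lengths are in m, angles in rad, forces in N, time in s.
With the tool pointing down it reaches from about 0.2 to 0.875 m from the base axis. Payload 3.4 kg.
Tool frame: the origin (TCP) lies midway between the tips of the shut fingers; the grasp point (between the pads) lies 19 mm behind it (bot.grip_depth is the distance from the TCP to the grasp point, in m); z points along the fingers, y is the line along which they close (so a half turn about z gives the same grasp; the last joint's range is limited). The gripper opens to 94 mm and grips with 3 to 60 N. Pads are 16 mm wide; open, the fingers measure 119 mm over their backs; the gripper's body (75 mm by 177 mm) begins 78 mm behind the grasp point.
Start: joints at [1.068, 0.276, 1.505, -0, 1.361, -0.121], TCP at [0.214, 0.534, 0.205] pointing down, gripper open.
Joint ranges: [-2.89, 2.89], [-0.75, 2.08], [0.22, 2.7], [-1.18, 4.32], [0.11, 2.71], [-2.7, 2.7]. Speed limits (rad/s): [2.57, 2.57, 3.14, 3.14, 3.14, 3.14].

## Interface

Orientations are given as a unit quaternion [x, y, z, w].
In Python, from cell import bot gives the robot as it stands.
- The arm moves only by the tool arm_command, never from a script. Its argument "commands" is a list of rows, each a list of 3 entries, a list of its own where there are three numbers: the shift along the tool's x, y, z scaled (see below), then the turn, a rotation vector about the tool's x, y, z scaled (see below), then the closure, from 0 (fully open) to 1 (shut). In form: [[[dx, dy, dz], [rx, ry, rz], jaw], ...]. A call has 1 to 8 rows; each row is the pose to reach, as a shift and turn from the pose commanded when the call began, along the tool's axes at that moment; what a row does not reach only later rows make up. The controller multiplies each number of a shift by 20 cm and each number of a turn by 30 degrees. A row lasts 1/8 s, in which the tool goes at most 62.5 mm and 10.7 degrees, less where a joint would pass 70% of its speed; a pose out of reach is approached as far as the arm can. A call with a number of a shift or a turn outside -1 to 1 is refused whole. A call with a gripper value outside its range is refused whole. The fingers move at their own pace and stop on an object; "force" is the grip in N (left out, the last holds). Time passes only in rows, so rows that repeat a pose let the fingers close. It gives the time, the measured TCP pose, the force, the opening and the grip force at its end, in the units of the state.
- bot.observe(): the state, without advancing time (a new reading comes with each control period).
- bot.get_image(name): name is "side" or "top"; returns the picture (480x640x3 uint8, red, green, blue); there is no depth.
- bot.camera_params(name): a dict with "fx", "fy", "cx", "cy" (pixels), "R" (3x3) and "t" (3): a world point X has camera coordinates R X + t. Camera axes: x right, y down, z forward; pixel columns grow to the right and rows downward; lengths in m; the calibration is good to about 2 mm. A picture is of the moment at which its call begins. camera_params takes no time and is no camera call.
- bot.finish_job(): hands the job in; it is judged then, once.
Trained networks look in the newest picture that a camera, given by its name, has taken for a name from the list of things; names that differ only in an ending like _2 or _b are one class to them, and where a whole thing is asked for, a point or a joint stands for the part that bears it (a point fixed in the world has none). Each returns a list of dicts, best first, with "score" (0 to 1); they miss things now and then, are a little off and sometimes report something else, mostly with a low value. They report only what shows in the picture. A call takes as long as a camera call. They do not tell look-alikes from the thing itself.
- bot.search_frame(camera, thing): "bbox" ([centre column, centre row, width, height] in pixels, round what is visible of it).
The state is a dict: "time": time; "joint_positions": joint angles; "joint_velocities": joint speeds; "effort": joint torques, N m; "eef_pos": TCP position; "ee_rot": TCP orientation; "wrist_force": force on the tool from outside, world axes, zero at the start; "wrist_torque": the same for the moment, N m; "finger_gap": finger opening in m; "gripper_force": force on a finger pad.
Only numpy, scipy, OpenCV 4.12 (cv2) and the standard library are available. Lean on these libraries where they do the work, as an engineer would, in place of code of your own. Each camera call takes 0.05 s, during which the arm holds its last target. There are 200 camera calls.

## Task

The battery hatch of the field logger is unlocked and its springs hold it ajar. Take the red slot key from its stand, set its blade in the slotted screw of the hatch, press the hatch right down until it comes up hard and turn the screw a quarter turn clockwise to its stop, so that the hatch stays down when you let go; then put the key fully back in the slot of its stand. Work by feel: it takes about 19 N of pressing (23 N bends the catch) and the screw must not be forced past its stop; keep the gripper itself off the logger and leave the other things on the bench where they are.

Things in the scene. Friction and masses are not known exactly. Their poses are not given: they have to be found in the camera images.
- key_handle (a point): Centre of the handle of the red slot key, the place to grip it. The key stands upright, blade down, in its stand. Plastic handle 42 mm wide (this point's x axis) x 12 mm thick (y axis; grip across it) x 42 mm high (z axis, up the key). Below it a steel shoulder 26 x 9 mm whose underside is 24 mm below this point.
- key_tip (a point): Middle of the lower edge of the key's flat steel blade, 39 mm below key_handle along the key; same axes. The blade is 18 mm wide (x), 3 mm thick (y; 2 mm at the very edge) and reaches 15 mm below the shoulder.
- key_home (a point): Point fixed to the key stand, 56 mm over the table: the handle's centre when the key is fully back, its shoulder resting on the stand; x axis along the stand's slot. The fixed grey metal stand is 80 x 56 x 32 mm high; its bevelled slot, centred under this point, is 22 x 6 mm and 20 mm deep. Three driver bits stick up 11 mm from it, 39 mm from the slot on the +x side.
- screw_slot: Floor of the slot in the screw head; origin at its centre, x axis along the slot, z axis out of the head. Steel head 28 mm across, straight through slot 4.6 mm wide (6.8 mm at its bevelled mouth), 6 mm deep, in a grey collar 39 mm across on the white hatch; collar's rim 3.5 mm above this point, flat of the hatch 1 mm below it. About 80 mm over the table as found.
- screw (a joint): Angle of the screw, rad: near 0 open (slot front to back), growing clockwise seen from above to a hard stop at 1.50 (slot towards the orange dots). Its cross pin sits in a receptacle slot under the hatch and cannot turn until the hatch is pressed to within 0.8 mm of its hard stop; then 0.05 to 0.1 N m turn it. Let go at the stop, it springs up 1 to 2 mm into a notch and holds the hatch.
- hatch (a joint): Angle of the white hatch (106 x 80 x 6 mm, hinged on its edge far from the robot, 84 mm behind the screw), rad: 0.12 sprung ajar as found. Springs push up at the screw with 15 N there, 17 N at most. The stop, hard rubber (12 N/mm), is shimmed differently in each logger and unseen: it is met 5 to 14.5 mm below where the screw is found (hatch 0.06 to -0.054). Locked and let go it rises about 2 mm.
- logger: Field logger: grey box 150 (x) x 196 (y) x 57 mm high with black rubber corners and a display, fixed on the table; origin at the centre of its underside, x axis to its rear (hinge side). The screw is 34 mm in front of and 46 mm to the right (-y) of the origin.
- slot_key: The red slot key as a whole; origin at key_tip, same axes. Weight 50 to 100 g.
- cup_mid (a point): Middle of a loose bystander: white specimen cup with red lid, 50 mm across, 63 mm high.
- dropper_mid (a point): Middle of a loose bystander: brown dropper bottle with black top, 27 mm across, 98 mm high.
- dish_mid (a point): Middle of a loose bystander: glass petri dish, 101 mm across, 22 mm high.
There are look-alikes about, which are no part of the job. There is more than one size of the slot_key; the job needs the largest.

How it is judged:
On the way, in this order (a step that is already met when the one before it is completed fails the run):
1. the key is lifted clear of its stand (distance between key_handle and key_home above 0.03 m), for 0.1 s.
2. the blade is down in the slot of the still open screw (horizontal distance between key_tip and screw_slot below 0.006 m and z of key_tip in the frame of screw_slot below 0.003 m and value of joint screw below 0.5 rad), for 0.1 s.
3. with the blade in the slot the screw is turned to its stop, the hatch pressed down (horizontal distance between key_tip and screw_slot below 0.006 m and z of key_tip in the frame of screw_slot below 0.004 m and value of joint hatch below 0.075 rad and value of joint screw above 1.42 rad), for 0.1 s.
At the end, for the whole second after the job is handed in: The screw stands within about 0.08 rad of its stop (joint above 1.42), the hatch stays down by itself (joint below 0.10 rad, lower than as found), and the key is at rest, upright within 0.12 rad and fully in its stand (handle centre within 6 mm of key_home), let go (value of joint screw above 1.42 rad and value of joint hatch below 0.1 rad and distance between key_handle and key_home below 0.006 m and angle between key_handle's own z axis and vertical below 0.12 rad and linear speed of slot_key below 0.02 m/s); the robot touches nothing.
It fails at once if the blade presses on the floor of the slot with more than 23 N (the catch is bent) (contact force between slot_key and screw_slot above 23 N).
It fails at once if the key bears on the logger, hatch and screw with more than 70 N in all, both flanks of the slot counted (the screw is forced) (contact force between slot_key and logger above 70 N).
It fails at once if the gripper or arm itself touches the logger or hatch with more than 3 N (contact force between any of the fingers, the arm and logger above 3 N).
It fails at once if the cup, the dropper bottle or the dish is moved by more than 15 mm (distance of any of cup_mid, dropper_mid, dish_mid from where it was at the start of the episode above 0.015 m).
It also fails if it takes over 64 s, if anything falls off the work surface, if the arm or the gripper's body presses on something with over 40 N, if the wrist force passes 120 N, or if a joint passes its speed limit or range.

## Working session

There is one attempt and no reset: what is moved stays moved. The work goes in short steps, Python scripts to look and compute and a tool call to move; the robot and the scene stay as the last step left them, time stands still between calls to the robot, and variables do not carry over. Pictures are saved under pics/ and viewed, at most 10 in all, crops included, and the job is handed in when it is done.

Besides the shell and the picture viewer there is one more tool, called after "Emit:" as a command line: name --argument value ..., lists and objects as JSON in quotes. arm_command: Moves the arm, as the interface text tells. Shifts and turns lie within -1 to 1; 1 stands for 20 cm of shift or 30 degrees of turn. Its arguments: {"type":"object","properties":{"commands":{"type":"array","items":{"type":"array"}},"force":{"type":"number"}},"required":["commands"]}

```bash
mkdir -p pics; ls; python3 - <<'E'
from cell import bot
import cv2,numpy as np
for n in("top","side"):
    im=bot.get_image(n); cv2.imwrite(f"pics/{n}0.png",im[:,:,::-1])
    p=bot.camera_params(n); print(n,{k:np.round(v,4).tolist() for k,v in p.items()})
    for t in("slot_key","key_handle","screw_slot","logger","screw"):
        print(t,[(np.round(d["bbox"]).tolist(),round(d["score"],2)) for d in bot.search_frame(n,t)][:5])
print(bot.observe())
E
```

```text
pics
top {'fx': 623.3445, 'fy': 623.3445, 'cx': 325.1042, 'cy': 240.1722, 'R': [[0.0146, -0.9999, 0.0028], [-0.9963, -0.0148, -0.085], [0.0851, -0.0016, -0.9964]], 't': [-0.0713, 0.5576, 1.0971]}
slot_key [([445.0, 290.0, 12.0, 26.0], 0.71), ([384.0, 280.0, 8.0, 17.0], 0.62), ([400.0, 338.0, 7.0, 23.0], 0.51)]
key_handle [([398.0, 339.0, 11.0, 14.0], 0.64), ([443.0, 289.0, 8.0, 22.0], 0.52), ([390.0, 280.0, 11.0, 17.0], 0.52)]
screw_slot []
logger [([238.0, 224.0, 131.0, 114.0], 0.71), ([444.0, 288.0, 15.0, 26.0], 0.29)]
screw [([256.0, 246.0, 23.0, 21.0], 0.55), ([444.0, 288.0, 12.0, 20.0], 0.23)]
side {'fx': 504.155, 'fy': 504.155, 'cx': 318.9428, 'cy': 235.6478, 'R': [[0.99, -0.1408, -0.0018], [-0.0725, -0.4986, -0.8638], [0.1207, 0.8553, -0.5038]], 't': [-0.5467, 0.0939, 0.8826]}
slot_key [([291.0, 344.0, 34.0, 33.0], 0.84), ([298.0, 312.0, 19.0, 30.0], 0.75), ([223.0, 334.0, 26.0, 20.0], 0.55)]
key_handle [([298.0, 313.0, 20.0, 26.0], 0.94), ([224.0, 330.0, 21.0, 22.0], 0.87), ([292.0, 344.0, 29.0, 31.0], 0.84)]
screw_slot []
logger [([324.0, 227.0, 93.0, 68.0], 0.73)]
screw [([308.0, 213.0, 16.0, 8.0], 0.55)]
{'time': 0.6, 'joint_positions': array([ 1.06799443e+00,  2.75864207e-01,  1.50489256e+00,  1.63955977e-05,
        1.36069078e+00, -1.21039907e-01]), 'joint_velocities': array([-0.0012357 , -0.00013909, -0.00045978,  0.00126607, -0.00210576,
        0.00270996]), 'effort': array([ 6.43226076e-05, -4.04206753e+01, -2.37397242e+01,  7.02930917e-02,
        2.48993130e-02, -1.14496257e-05]), 'eef_pos': array([0.21426017, 0.53363356, 0.20551642]), 'ee_rot': array([1.89725639e-01, 9.81837144e-01, 7.15120885e-05, 1.46347008e-05]), 'wrist_force': array([ 0.38982836, -0.14598939,  0.22212085]), 'wrist_torque': array([-0.00655469, -0.00629217,  0.04609881]), 'gripper_force': 0.0, 'finger_gap': 0.09383045613263218}
```

View pics/top0.png

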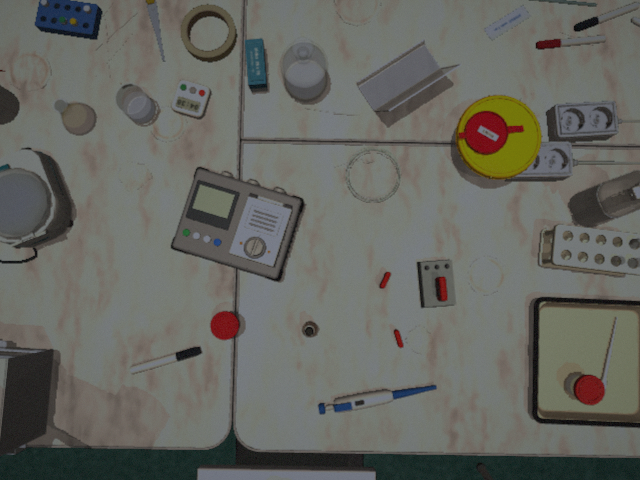

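View pics/side0.png

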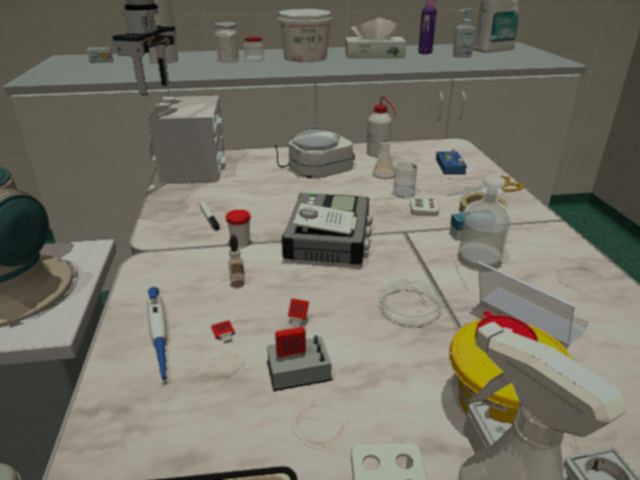

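The top picture shows the stand at (436,284) with the red key at (441,289), loose red look-alikes at (385,280) and (398,338), the logger at (238,224) and its screw at (256,246). The key in the stand is the only one upright and looks the largest, so it is the one described. I'll confirm it in one crop.

```bash
cat > h.py <<'E'
from cell import bot
import cv2,numpy as np
def ray(n,u,v,z):
    p=bot.camera_params(n);R=np.array(p["R"]);t=np.array(p["t"])
    c=-R.T@t; d=R.T@np.array([(u-p["cx"])/p["fx"],(v-p["cy"])/p["fy"],1])
    return c+d*(z-c[2])/d[2]
def proj(n,X):
    p=bot.camera_params(n);q=np.array(p["R"])@np.array(X)+np.array(p["t"])
    return np.array([p["fx"]*q[0]/q[2]+p["cx"],p["fy"]*q[1]/q[2]+p["cy"]])
def crop(im,u,v,w,h,s):
    u,v=int(u-w/2),int(v-h/2)
    c=cv2.resize(im[v:v+h,u:u+w],None,fx=s,fy=s,interpolation=cv2.INTER_CUBIC)
    return np.clip(c.astype(float)*1.5,0,255).astype(np.uint8)
E
python3 - <<'E'
from h import *
t=cv2.imread("pics/top0.png");s=cv2.imread("pics/side0.png")
a=crop(t,436,284,50,60,8);b=crop(t,252,240,50,60,8)[:, :]
c=crop(s,298,350,80,60,5)[:300];d=crop(s,325,222,80,60,5)[:300]
top=np.hstack([a,b]); bot_=np.hstack([c,d])
cv2.imwrite("pics/c1.png",np.hstack([a,b])[:480]); 
cv2.imwrite("pics/c2.png",bot_)
# red blob in stand
hsv=cv2.cvtColor(t,cv2.COLOR_BGR2HSV);m=((hsv[...,0]<8)|(hsv[...,0]>172))&(hsv[...,1]>130)&(hsv[...,2]>50)
n,l,st,ce=cv2.connectedComponentsWithStats(m.astype(np.uint8))
for i in range(1,n):
    if st[i,4]>40:
        r=cv2.minAreaRect(np.argwhere(l==i)[:,::-1].astype(np.float32));print(st[i],r)
for z in(0.056,0.077):print(z,ray("top",442,288.5,z))
print(ray("top",436,284,.032),ray("top",256,246,.085),ray("side",291,344,.056),ray("side",308,213,.085))
E
```

```text
[537  39  23   9 163] ((548.2491455078125, 43.61774826049805), (7.360998630523682, 22.43351936340332), 83.2901611328125)
[ 459  111   64   43 1393] ((489.6900634765625, 130.75238037109375), (46.462188720703125, 49.457923889160156), 42.709388732910156)
[380 272  10  16  82] ((384.800048828125, 279.9000549316406), (4.919349193572998, 16.994115829467773), 26.56505012512207)
[439 277   8  24 158] ((442.63116455078125, 288.442626953125), (23.44875717163086, 6.609108924865723), 84.80557250976562)
[211 311  28  29 629] ((224.5, 325.0), (28.0, 27.0), 90.0)
[394 330   9  17  81] ((398.0500183105469, 338.1500549316406), (17.39252471923828, 4.427187919616699), 71.56504821777344)
[575 375  29  30 690] ((589.0, 389.5), (29.0, 28.0), 90.0)
0.056 [ 0.47465841 -0.2671533   0.056     ]
0.077 [ 0.47443702 -0.26316804  0.077     ]
[ 0.48272233 -0.26106158  0.032     ] [0.54169069 0.05420716 0.085     ] [ 0.47572592 -0.27094462  0.056     ] [0.53847028 0.0480469  0.085     ]
```

View pics/c1.png

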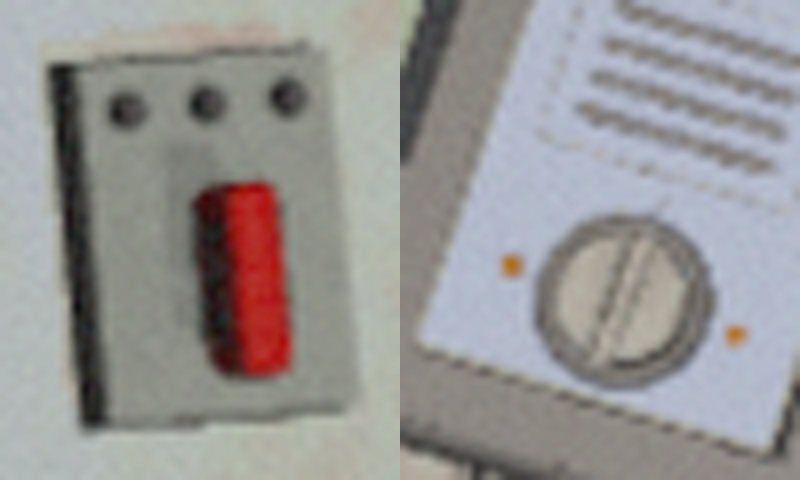

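View pics/c2.png

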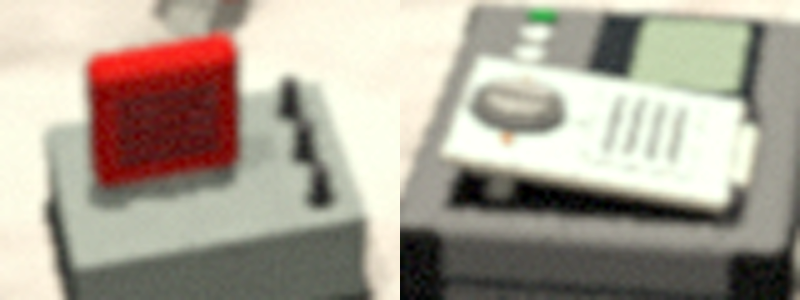

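The stand crop confirms the large red key upright in the stand, with the three bits at its far side. Its top face is centred at (443.6,289) in the top picture and its front face at (291,344.4) in the side picture. The screw collar is at (255.1,247.6) top and (308.6,212.4) side, and the orange dots are at (241,243.1) and (269,251.9) top.

```bash
python3 - <<'E'
from h import *
from scipy.optimize import least_squares
T=lambda x,y:(411+x/8,254+y/8)
yaw=lambda a,b:np.degrees(np.arctan2((b-a)[1],(b-a)[0]))
a=ray("top",*T(252,182),.077);b=ray("top",*T(271,377),.077);print("keytop",(a+b)/2,np.linalg.norm(a-b),yaw(b,a))
cs=[ray("top",*T(x,y),.032) for x,y in((75,62),(318,45),(358,405),(105,422))];print("stand",np.mean(cs,0),yaw(cs[3],cs[0]),yaw(cs[2],cs[1]),[np.linalg.norm(cs[i]-cs[i-1]) for i in range(4)])
bits=[ray("top",*T(x,y),.043) for x,y in((127,105),(207,100),(290,95))];print("bits",bits[1],yaw(bits[2],bits[0])-90)
print("keyside face",ray("side",291,344.4,.056))
l=ray("side",258+97/5,320+188/5,.035);r=ray("side",258+240/5,320+165/5,.035);print("bottom edge",l,r,np.linalg.norm(l-r),yaw(l,r))
def tri(p,q):
    return least_squares(lambda X:np.r_[proj("top",X)-p,proj("side",X)-q],[.54,.05,.08])
for n,p,q in(("collar",(255.1,247.6),(308.6,212.4)),("d1",(241,243.1),(311,208)),("d2",(269,251.9),(306.6,219.6))):
    s=tri(p,q);print(n,s.x,s.fun)
print("collar z.0835",ray("top",255.1,247.6,.0835),ray("side",308.6,212.4,.0835))
d1=ray("top",241,243.1,.079);d2=ray("top",269,251.9,.079);print("dots",(d1+d2)/2,yaw(d2,d1)-90)
# logger yaw from hatch edge bottom: crop b pts
B=lambda x,y:(227+(x-400)/8,210+y/8)
print("hatch front edge",yaw(ray("top",*B(775,455),.083),ray("top",*B(415,345),.083))-90)
print("slot",yaw(ray("top",*B(600,352),.0835),ray("top",*B(642,240),.0835)))
E
```

```text
keytop [ 0.47377056 -0.26603757  0.077     ] 0.04150525430597204 5.50144384637841
stand [ 0.48432942 -0.2641651   0.032     ] 4.858469926852786 6.20192154065081 [np.float64(0.07989306882363637), np.float64(0.05431743747525543), np.float64(0.08010447430578914), np.float64(0.05619589301076765)]
bits [ 0.51331776 -0.26063851  0.043     ] 4.349218348566865
keyside face [ 0.47565292 -0.27172395  0.056     ]
bottom edge [ 0.45639201 -0.27207425  0.035     ] [ 0.49604197 -0.26880215  0.035     ] 0.039784746033402305 4.717615652195854
collar [0.5397796  0.05595513 0.0820037 ] [ 0.03565659 -0.36265902 -0.40371996  0.03437241]
d1 [0.54742625 0.0806442  0.07826437] [ 0.03835355 -0.3754875  -0.42682413  0.03716594]
d2 [0.53302494 0.03233685 0.07969002] [ 0.03862844 -0.40806006 -0.44398456  0.03697809]
collar z.0835 [0.5390525  0.05583509 0.0835    ] [0.54021858 0.05314189 0.0835    ]
dots [0.53954772 0.05652137 0.079     ] -16.598659099276446
hatch front edge -16.117176371817294
slot -19.176707193218576
```

Emit:
arm_command --commands '[[[-0.17,-0.2,0],[0,0,0],0],[[-0.34,-0.4,0],[0,0,0],0],[[-0.5,-0.6,0],[0,0,0],0],[[-0.675,-0.805,0],[0,0,0],0]]'

```text
time: 1.1
eef_pos: [0.2799, 0.3325, 0.2056]
ee_rot: [0.189, 0.982, 0.0, 0.0]
wrist_force: [1.0, -0.4, -0.2]
finger_gap: 0.094
gripper_force: 0.0
```

Emit:
arm_command --commands '[[[-0.17,-0.2,0],[0,0,0],0],[[-0.34,-0.4,0],[0,0,0],0],[[-0.5,-0.6,0],[0,0,0],0],[[-0.675,-0.805,0],[0,0,0],0]]'

```text
time: 1.6
eef_pos: [0.3452, 0.1328, 0.2058]
ee_rot: [0.189, 0.982, 0.0, 0.001]
wrist_force: [1.0, 0.8, -0.4]
finger_gap: 0.0943
gripper_force: 0.0
```

Emit:
arm_command --commands '[[[-0.17,-0.2,0],[0,0,0],0],[[-0.34,-0.4,0],[0,0,0],0],[[-0.5,-0.6,0],[0,0,0],0],[[-0.675,-0.805,0],[0,0,0],0]]'

```text
time: 2.1
eef_pos: [0.4104, -0.0671, 0.2058]
ee_rot: [0.19, 0.982, 0.0, 0.001]
wrist_force: [0.7, 1.0, 1.0]
finger_gap: 0.094
gripper_force: 0.0
```

Emit:
arm_command --commands '[[[-0.17,-0.2,0],[0,0,-0.3],0],[[-0.34,-0.4,0],[0,0,-0.6],0],[[-0.5,-0.6,0],[0,0,-0.903],0],[[-0.675,-0.805,0],[0,0,-0.903],0],[[-0.675,-0.805,0],[0,0,-0.903],0]]'

```text
time: 2.72
eef_pos: [0.4764, -0.2688, 0.2048]
ee_rot: [-0.044, 0.999, -0.001, 0.0]
wrist_force: [-0.1, -0.6, -0.1]
finger_gap: 0.0938
gripper_force: 0.0
```

```bash
cat >> h.py <<'E'
from scipy.spatial.transform import Rotation as Ro
def go(x,y,z,yaw):
    """units for arm_command to bring TCP to x,y,z with tool y at yaw deg, tool down"""
    o=bot.observe();R=Ro.from_quat(o["ee_rot"])
    a=np.radians(yaw);yy=np.array([np.cos(a),np.sin(a),0]);zz=np.array([0,0,-1.]);T=Ro.from_matrix(np.c_[np.cross(yy,zz),yy,zz])
    sh=R.inv().apply(np.array([x,y,z])-o["eef_pos"])/.2
    rv=np.degrees((R.inv()*T).as_rotvec())/30
    print("t",round(o["time"],2),"pos",o["eef_pos"].round(4),"F",o["wrist_force"].round(2),"j6",o["joint_positions"][5].round(2),"gap",round(o["finger_gap"],4));print("shift",sh.round(4),"turn",rv.round(3))
E
python3 -c "
from h import *
go(.474,-.2657,.040,95.2)"
```

```text
t 2.73 pos [ 0.4764 -0.2688  0.2048] F [-0.09 -0.6  -0.08] j6 -2.3 gap 0.0938
shift [0.0111 0.0176 0.8241] turn [-0.002  0.001 -0.006]
```

Emit:
arm_command --commands '[[[0.011,0.0176,0.25],[0,0,-0.005],0],[[0.011,0.0176,0.5],[0,0,-0.005],0],[[0.011,0.0176,0.7],[0,0,-0.005],0.3],[[0.011,0.0176,0.8241],[0,0,-0.005],0.5],[[0.011,0.0176,0.8241],[0,0,-0.005],0.7]]'

```text
time: 3.35
eef_pos: [0.4712, -0.2599, 0.0392]
ee_rot: [-0.047, 0.999, 0.002, -0.002]
wrist_force: [0.3, -0.6, -0.5]
finger_gap: 0.0678
gripper_force: 0.0
```

Emit:
arm_command --commands '[[[0,0,0],[0,0,0],0.75],[[0,0,0],[0,0,0],1],[[0,0,0],[0,0,0],1],[[0,0,0],[0,0,0],1]]' --force 8

```text
time: 3.85
eef_pos: [0.4732, -0.2621, 0.0412]
ee_rot: [-0.047, 0.999, -0.0, 0.0]
wrist_force: [0.8, 0.6, 0.4]
finger_gap: 0.0275
gripper_force: 0.0
```

```bash
python3 - <<'E'
from h import *
go(.474,-.2657,.040,95.2);o=bot.observe();print(o["wrist_force"],o["wrist_torque"],o["gripper_force"])
t=bot.get_image("top")[:,:,::-1];s=bot.get_image("side")[:,:,::-1]
cv2.imwrite("pics/g1.png",np.hstack([crop(t,436,284,80,60,5),crop(s,298,340,80,60,5)]))
E
```

```text
t 3.85 pos [ 0.4732 -0.2621  0.0412] F [0.83 0.57 0.41] j6 -2.3 gap 0.0275
shift [-0.0024 -0.0185  0.0059] turn [-0.001  0.002  0.005]
[0.82977747 0.57431924 0.41337861] [0.06157825 0.03927211 0.03580738] 0.0
```

View pics/g1.png

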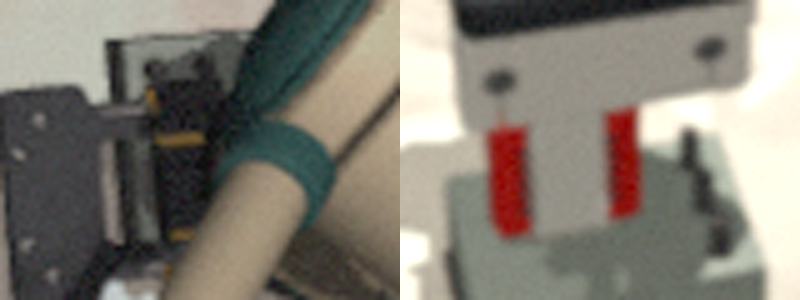

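The close view shows the finger (526–607) centred on the red handle (490–640), clear of the bits, with the jaws still closing. I'll correct y and close.

Emit:
arm_command --commands '[[[0,-0.0185,0],[0,0,0],1],[[0,-0.0185,0],[0,0,0],1],[[0,-0.0185,0],[0,0,0],1],[[0,-0.0185,0],[0,0,0],1]]' --force 8

```text
time: 4.45
eef_pos: [0.4734, -0.2659, 0.0407]
ee_rot: [-0.047, 0.999, -0.0, 0.0]
wrist_force: [-1.0, -0.5, 0.4]
finger_gap: 0.0116
gripper_force: 8.0
```

```bash
python3 - <<'E'
from h import *
go(.474,-.2657,.040,95.2);o=bot.observe();print(o["wrist_force"],o["wrist_torque"],o["gripper_force"])
E
```

```text
t 4.45 pos [ 0.4734 -0.2659  0.0407] F [-1.02 -0.55  0.45] j6 -2.3 gap 0.0116
shift [-0.0031  0.0006  0.0035] turn [-0.001  0.001  0.006]
[-1.01744565 -0.54623951  0.44503892] [-0.15141653 -0.01603692 -0.02436806] 8.000058084726334
```

Emit:
arm_command --commands '[[[0,0,0],[0,0,0],1],[[0,0,0],[0,0,0],1],[[0,0,-0.15],[0,0,0],1],[[0,0,-0.4],[0,0,0],1],[[0,0,-0.65],[0,0,0],1],[[0,0,-0.65],[0,0,0],1],[[0,0,-0.65],[0,0,0],1]]' --force 55

```text
time: 5.32
eef_pos: [0.4725, -0.2647, 0.1697]
ee_rot: [-0.047, 0.999, 0.001, -0.001]
wrist_force: [-0.9, 0.6, -0.6]
finger_gap: 0.0114
gripper_force: 55.0
```

```bash
python3 - <<'E'
from h import *
go(.5396,.0555,.170,73);o=bot.observe();print(o["wrist_torque"],o["gripper_force"])
E
```

```text
t 5.33 pos [ 0.4725 -0.2647  0.1697] F [-0.92  0.61 -0.59] j6 -2.3 gap 0.0114
shift [-4.8390e-01  1.5628e+00  3.0000e-04] turn [ 0.003 -0.003  0.746]
[0.00776779 0.05661936 0.02326477] 54.99971330165863
```

Emit:
arm_command --commands '[[[-0.08,0.2,0],[0,0,0],1],[[-0.16,0.45,0],[0,0,0],1],[[-0.24,0.7,0],[0,0,0],1],[[-0.24,0.78,0],[0,0,0],1]]'

```text
time: 5.82
eef_pos: [0.5052, -0.1027, 0.1684]
ee_rot: [-0.048, 0.999, 0.001, -0.002]
wrist_force: [-0.1, -0.3, -0.2]
finger_gap: 0.0116
gripper_force: 55.0
```

Emit:
arm_command --commands '[[[-0.08,0.2,0],[0,0,0.25],1],[[-0.16,0.45,0],[0,0,0.5],1],[[-0.24,0.7,0],[0,0,0.75],1],[[-0.244,0.783,0],[0,0,0.746],1],[[-0.244,0.783,0],[0,0,0.746],1],[[-0.244,0.783,0],[0,0,0.746],1]]'

```text
time: 6.58
eef_pos: [0.5399, 0.0531, 0.1701]
ee_rot: [0.148, 0.989, -0.001, -0.001]
wrist_force: [-0.7, -1.0, -0.4]
finger_gap: 0.0117
gripper_force: 55.0
```

```bash
python3 - <<'E'
from h import *
go(.5396,.0555,.119,73)
E
```

```text
t 6.58 pos [0.5399 0.0531 0.1701] F [-0.67 -1.02 -0.4 ] j6 -1.3 gap 0.0117
shift [0.0047 0.0111 0.2556] turn [-0.003 -0.002 -0.002]
```

Emit:
arm_command --commands '[[[0.005,0.011,0.1],[0,0,0],1],[[0.005,0.011,0.2556],[0,0,0],1],[[0.005,0.011,0.2556],[0,0,0],1],[[0.005,0.011,0.2556],[0,0,0],1]]'

```text
time: 7.08
eef_pos: [0.5407, 0.0561, 0.1203]
ee_rot: [0.149, 0.989, -0.0, 0.001]
wrist_force: [0.3, 0.0, -0.5]
finger_gap: 0.0117
gripper_force: 55.0
```

```bash
python3 - <<'E'
from h import *
go(.5396,.0555,.119,73)
t=bot.get_image("top")[:,:,::-1];s=bot.get_image("side")[:,:,::-1]
cv2.imwrite("pics/s1.png",np.hstack([crop(t,256,246,50,60,8),crop(s,312,205,50,60,8)]))
print(proj("side",[.5396,.0555,.0953]),proj("top",[.5396,.0555,.0953]))
E
```

```text
t 7.08 pos [0.5407 0.0561 0.1203] F [ 0.32  0.03 -0.46] j6 -1.3 gap 0.0117
shift [ 0.0045 -0.0044  0.0067] turn [ 0.     0.002 -0.003]
[308.04208358 206.27418333] [254.54169417 246.76463512]
```

View pics/s1.png

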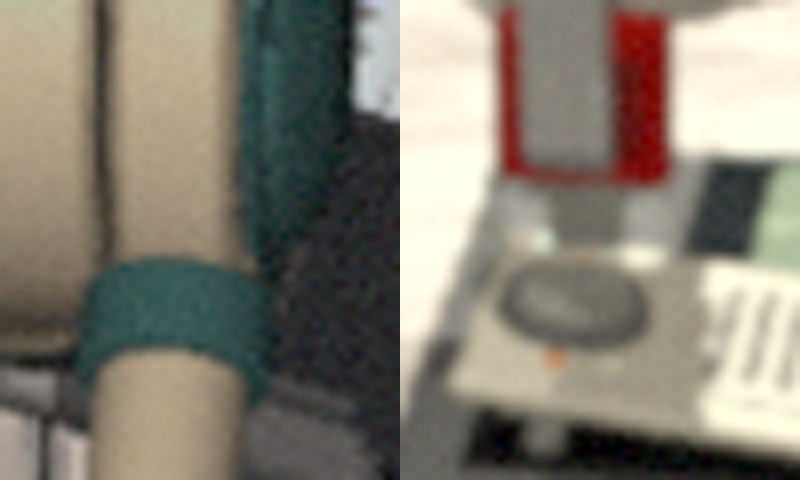

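In the side crop the blade tip centre is at about (588,258), 1.8 px (3.7 mm) to the right of the collar centre (574,305). The key sits about 3.5 mm along +x in the fingers, so I'll shift back along tool x and descend by feel.

Emit:
arm_command --commands '[[[0.0175,-0.0025,0],[0,0,0],1],[[0.0175,-0.0025,0.02],[0,0,0],1],[[0.0175,-0.0025,0.035],[0,0,0],1],[[0.0175,-0.0025,0.035],[0,0,0],1]]'

```text
time: 7.68
eef_pos: [0.5363, 0.0577, 0.1122]
ee_rot: [0.148, 0.989, -0.0, -0.0]
wrist_force: [-0.4, 0.1, -1.2]
finger_gap: 0.0114
gripper_force: 55.0
```

Emit:
arm_command --commands '[[[0,0,0.005],[0,0,0],1],[[0,0,0.01],[0,0,0],1],[[0,0,0.015],[0,0,0],1],[[0,0,0.015],[0,0,0],1],[[0,0,0.015],[0,0,0],1]]'

```text
time: 8.3
eef_pos: [0.5366, 0.0577, 0.1095]
ee_rot: [0.148, 0.989, 0.0, -0.0]
wrist_force: [0.6, 0.2, -0.5]
finger_gap: 0.0116
gripper_force: 55.0
```

```bash
python3 - <<'E'
from h import *
go(.5396,.0555,.104,73);print(bot.observe()["wrist_torque"])
E
```

```text
t 8.3 pos [0.5366 0.0577 0.1095] F [ 0.55  0.18 -0.52] j6 -1.3 gap 0.0116
shift [-0.0175 -0.0061  0.0276] turn [ 0.    -0.    -0.001]
[ 0.05748595  0.03102189 -0.00137638]
```

Emit:
arm_command --commands '[[[0,-0.004,0],[0,0,0],1],[[0,-0.004,0.004],[0,0,0],1],[[0,-0.004,0.0075],[0,0,0],1],[[0,-0.004,0.0075],[0,0,0],1]]'

```text
time: 8.8
eef_pos: [0.537, 0.0575, 0.1083]
ee_rot: [0.148, 0.989, 0.001, 0.001]
wrist_force: [1.1, 2.8, 0.4]
finger_gap: 0.0119
gripper_force: 55.0
```

Emit:
arm_command --commands '[[[0,0,0.004],[0,0,0],1],[[0,0,0.0075],[0,0,0],1],[[0,0,0.0075],[0,0,0],1],[[0,0,0.0075],[0,0,0],1]]'

```text
time: 9.3
eef_pos: [0.5369, 0.0578, 0.1065]
ee_rot: [0.148, 0.989, 0.001, 0.0]
wrist_force: [1.9, 5.2, 1.0]
finger_gap: 0.0116
gripper_force: 55.0
```

Emit:
arm_command --commands '[[[0,0.006,0],[0,0,0],1],[[0,0.006,0.003],[0,0,0],1],[[0,0.006,0.005],[0,0,0],1],[[0,0.006,0.005],[0,0,0],1]]'

```text
time: 9.8
eef_pos: [0.5366, 0.0582, 0.1054]
ee_rot: [0.148, 0.989, 0.0, -0.0]
wrist_force: [1.7, 4.0, -0.3]
finger_gap: 0.012
gripper_force: 55.0
```

```bash
python3 - <<'E'
from h import *
go(.5396,.0555,.104,73);print(bot.observe()["wrist_torque"])
E
```

```text
t 9.8 pos [0.5366 0.0582 0.1054] F [ 1.65  4.04 -0.34] j6 -1.3 gap 0.012
shift [-0.0182 -0.0085  0.007 ] turn [ 0.001 -0.001 -0.001]
[ 0.83293847 -0.3401488  -0.05311573]
```

Emit:
arm_command --commands '[[[0,0.003,0],[0,0,0],1],[[0,0.006,0],[0,0,0],1],[[0,0.006,0.004],[0,0,0],1],[[0,0.006,0.004],[0,0,0],1]]'

```text
time: 10.3
eef_pos: [0.5367, 0.0585, 0.1046]
ee_rot: [0.148, 0.989, -0.001, -0.0]
wrist_force: [-0.3, 0.5, 0.5]
finger_gap: 0.0116
gripper_force: 55.0
```

Emit:
arm_command --commands '[[[0,0,0.0025],[0,0,0],1],[[0,0,0.005],[0,0,0],1],[[0,0,0.005],[0,0,0],1]]'

```text
time: 10.68
eef_pos: [0.537, 0.0587, 0.1042]
ee_rot: [0.148, 0.989, -0.0, 0.0]
wrist_force: [-0.8, -0.7, 4.0]
finger_gap: 0.012
gripper_force: 55.0
```

```bash
python3 - <<'E'
from h import *
go(.5396,.0555,.104,73);print(bot.observe()["wrist_torque"])
E
```

```text
t 10.68 pos [0.537  0.0587 0.1042] F [-0.79 -0.71  4.04] j6 -1.29 gap 0.012
shift [-0.0173 -0.0116  0.001 ] turn [-0.001  0.001 -0.   ]
[-0.22478527  0.23093438  0.02818638]
```

Contact at TCP z 0.1042 (tip at 0.0805), which matches the slot floor, so the blade is in the slot. Next I press by feel.

Emit:
arm_command --commands '[[[0,0,0.0025],[0,0,0],1],[[0,0,0.005],[0,0,0],1],[[0,0,0.0075],[0,0,0],1],[[0,0,0.0075],[0,0,0],1]]'

```text
time: 11.18
eef_pos: [0.5372, 0.0588, 0.1037]
ee_rot: [0.148, 0.989, -0.0, 0.001]
wrist_force: [-3.4, -2.9, 10.4]
finger_gap: 0.0119
gripper_force: 55.0
```

Emit:
arm_command --commands '[[[0,0,0.0025],[0,0,0],1],[[0,0,0.005],[0,0,0],1],[[0,0,0.0075],[0,0,0],1],[[0,0,0.0075],[0,0,0],1]]'

```text
time: 11.68
eef_pos: [0.537, 0.0589, 0.1025]
ee_rot: [0.148, 0.989, -0.0, 0.0]
wrist_force: [-4.2, -1.7, 12.2]
finger_gap: 0.0116
gripper_force: 55.0
```

Emit:
arm_command --commands '[[[0,0,0.0025],[0,0,0],1],[[0,0,0.005],[0,0,0],1],[[0,0,0.0075],[0,0,0],1],[[0,0,0.0075],[0,0,0],1]]'

```text
time: 12.18
eef_pos: [0.5367, 0.0589, 0.1009]
ee_rot: [0.148, 0.989, -0.0, 0.0]
wrist_force: [-4.0, -1.4, 13.2]
finger_gap: 0.0115
gripper_force: 55.0
```

Emit:
arm_command --commands '[[[0,0,0.0025],[0,0,0],1],[[0,0,0.005],[0,0,0],1],[[0,0,0.005],[0,0,0],1]]'

```text
time: 12.55
eef_pos: [0.5366, 0.059, 0.0999]
ee_rot: [0.148, 0.989, -0.0, -0.0]
wrist_force: [-4.3, -1.4, 13.2]
finger_gap: 0.0122
gripper_force: 55.0
```

```bash
python3 - <<'E'
from h import *
go(.5396,.0555,.104,73);print(bot.observe()["wrist_torque"])
E
```

```text
t 12.55 pos [0.5366 0.059  0.0999] F [-4.29 -1.42 13.17] j6 -1.29 gap 0.0122
shift [-0.0195 -0.0122 -0.0206] turn [-0.001 -0.    -0.   ]
[-0.15744469  0.9357648  -0.0244499 ]
```

Emit:
arm_command --commands '[[[0.003,0,0.0025],[0,0,0],1],[[0.003,0,0.005],[0,0,0],1],[[0.003,0,0.005],[0,0,0],1]]'

```text
time: 12.92
eef_pos: [0.5364, 0.059, 0.099]
ee_rot: [0.148, 0.989, -0.0, 0.0]
wrist_force: [-4.6, -0.9, 13.9]
finger_gap: 0.0116
gripper_force: 55.0
```

Emit:
arm_command --commands '[[[0,0,0.0025],[0,0,0],1],[[0,0,0.0025],[0,0,0],1]]'

```text
time: 13.18
eef_pos: [0.5363, 0.059, 0.0985]
ee_rot: [0.148, 0.989, -0.0, 0.0]
wrist_force: [-3.8, -0.3, 14.0]
finger_gap: 0.0115
gripper_force: 55.0
```

Emit:
arm_command --commands '[[[0,0,0.0025],[0,0,0],1],[[0,0,0.005],[0,0,0],1],[[0,0,0.005],[0,0,0],1]]'

```text
time: 13.55
eef_pos: [0.5362, 0.059, 0.0975]
ee_rot: [0.148, 0.989, -0.0, 0.0]
wrist_force: [-4.0, -1.5, 15.1]
finger_gap: 0.0118
gripper_force: 55.0
```

Emit:
arm_command --commands '[[[0,0,0.0025],[0,0,0],1],[[0,0,0.0025],[0,0,0],1]]'

```text
time: 13.8
eef_pos: [0.5361, 0.0591, 0.0969]
ee_rot: [0.148, 0.989, -0.0, 0.0]
wrist_force: [-4.2, -1.4, 12.9]
finger_gap: 0.0118
gripper_force: 55.0
```

Emit:
arm_command --commands '[[[0,0,0.0025],[0,0,0],1],[[0,0,0.005],[0,0,0],1],[[0,0,0.005],[0,0,0],1]]'

```text
time: 14.18
eef_pos: [0.536, 0.0591, 0.096]
ee_rot: [0.148, 0.989, -0.0, -0.0]
wrist_force: [-3.9, -0.9, 14.3]
finger_gap: 0.0115
gripper_force: 55.0
```

Emit:
arm_command --commands '[[[0,0,0.0025],[0,0,0],1],[[0,0,0.0025],[0,0,0],1]]'

```text
time: 14.42
eef_pos: [0.5359, 0.0591, 0.0954]
ee_rot: [0.148, 0.989, -0.0, -0.0]
wrist_force: [-5.2, -0.8, 14.4]
finger_gap: 0.0117
gripper_force: 55.0
```

Emit:
arm_command --commands '[[[0,0,0.0025],[0,0,0],1],[[0,0,0.005],[0,0,0],1],[[0,0,0.005],[0,0,0],1]]'

```text
time: 14.8
eef_pos: [0.5359, 0.0591, 0.0945]
ee_rot: [0.148, 0.989, -0.0, -0.0]
wrist_force: [-4.7, -1.2, 13.9]
finger_gap: 0.0115
gripper_force: 55.0
```

Emit:
arm_command --commands '[[[0,0,0.0025],[0,0,0],1],[[0,0,0.0025],[0,0,0],1]]'

```text
time: 15.05
eef_pos: [0.5358, 0.0591, 0.094]
ee_rot: [0.148, 0.989, -0.0, -0.0]
wrist_force: [-4.9, -0.5, 14.4]
finger_gap: 0.0115
gripper_force: 55.0
```

Emit:
arm_command --commands '[[[0.004,0,0.0025],[0,0,0],1],[[0.004,0,0.005],[0,0,0],1],[[0.004,0,0.005],[0,0,0],1]]'

```text
time: 15.42
eef_pos: [0.5357, 0.0592, 0.0932]
ee_rot: [0.148, 0.989, -0.0, 0.0]
wrist_force: [-4.8, -1.1, 13.5]
finger_gap: 0.0118
gripper_force: 55.0
```

Emit:
arm_command --commands '[[[0,0,0.0025],[0,0,0],1],[[0,0,0.0025],[0,0,0],1]]'

```text
time: 15.68
eef_pos: [0.5357, 0.0592, 0.0928]
ee_rot: [0.148, 0.989, -0.0, 0.0]
wrist_force: [-3.9, -0.5, 14.8]
finger_gap: 0.0116
gripper_force: 55.0
```

Emit:
arm_command --commands '[[[0,0,0.0025],[0,0,0],1],[[0,0,0.0025],[0,0,0],1],[[0,0,0.0025],[0,0,0],1]]'

```text
time: 16.05
eef_pos: [0.5357, 0.0592, 0.0926]
ee_rot: [0.148, 0.989, -0.0, 0.001]
wrist_force: [-4.0, -1.8, 16.8]
finger_gap: 0.0116
gripper_force: 55.0
```

```bash
python3 - <<'E'
from h import *
go(.5396,.0555,.104,73);print(bot.observe()["wrist_torque"])
E
```

```text
t 16.05 pos [0.5357 0.0592 0.0926] F [-4.03 -1.84 16.76] j6 -1.29 gap 0.0116
shift [-0.0242 -0.012  -0.0571] turn [-0.001  0.002  0.   ]
[-0.26141696  1.03741624 -0.02890347]
```

Emit:
arm_command --commands '[[[0,0,0.002],[0,0,0],1],[[0,0,0.002],[0,0,0],1],[[0,0,0.002],[0,0,0],1]]'

```text
time: 16.42
eef_pos: [0.5357, 0.0592, 0.0924]
ee_rot: [0.148, 0.989, -0.0, 0.001]
wrist_force: [-5.2, -1.9, 18.0]
finger_gap: 0.0114
gripper_force: 55.0
```

Emit:
arm_command --commands '[[[0,0,0],[0,0,0],1]]'

```text
time: 16.55
eef_pos: [0.5357, 0.0592, 0.0924]
ee_rot: [0.148, 0.989, -0.0, 0.001]
wrist_force: [-5.9, -0.5, 19.0]
finger_gap: 0.0116
gripper_force: 55.0
```

Pressed hard at about 19 N. Next I turn about the screw axis, which lies about 4.5 mm behind the TCP on tool −x.

Emit:
arm_command --commands '[[[0,0.002,0],[0,0,0.17],1],[[-0.0004,0.004,0],[0,0,0.34],1],[[-0.0008,0.0058,0],[0,0,0.5],1],[[-0.0008,0.0058,0],[0,0,0.5],1]]'

```text
time: 17.05
eef_pos: [0.5371, 0.06, 0.0925]
ee_rot: [0.276, 0.961, -0.0, 0.002]
wrist_force: [-4.8, -1.5, 17.8]
finger_gap: 0.0117
gripper_force: 55.0
```

```bash
python3 - <<'E'
from h import *
go(.5396,.0555,.104,73);o=bot.observe();print(o["wrist_torque"],Ro.from_quat(o["ee_rot"]).inv().apply(o["wrist_force"]))
E
```

```text
t 17.05 pos [0.5371 0.06   0.0925] F [-4.8  -1.55 17.75] j6 -1.03 gap 0.0117
shift [-0.023  -0.0125 -0.0574] turn [ 0.     0.006 -0.5  ]
[-4.02121703e-01  8.31065232e-01  8.13037707e-04] [  3.1905982   -3.84644015 -17.76422937]
```

Emit:
arm_command --commands '[[[0,0.002,0],[0,0,0.17],1],[[-0.0004,0.004,0],[0,0,0.34],1],[[-0.0008,0.0058,0],[0,0,0.5],1],[[-0.0008,0.0058,0],[0,0,0.5],1]]'

```text
time: 17.55
eef_pos: [0.5375, 0.0605, 0.0925]
ee_rot: [0.399, 0.917, -0.001, 0.001]
wrist_force: [-5.6, -2.8, 17.5]
finger_gap: 0.0112
gripper_force: 55.0
```

```bash
python3 - <<'E'
from h import *
go(.5396,.0555,.104,73);o=bot.observe();print(o["wrist_torque"],Ro.from_quat(o["ee_rot"]).inv().apply(o["wrist_force"]))
E
```

```text
t 17.55 pos [0.5375 0.0605 0.0925] F [-5.64 -2.77 17.51] j6 -0.76 gap 0.0112
shift [-0.0257 -0.0093 -0.0575] turn [-0.001  0.006 -1.   ]
[-6.74048307e-01  9.46232923e-01 -8.13513424e-04] [  1.769641    -6.0078623  -17.51197194]
```

Emit:
arm_command --commands '[[[0,0.001,0.001],[0,0,0.17],1],[[-0.0004,0.002,0.001],[0,0,0.34],1],[[-0.0008,0.003,0.001],[0,0,0.5],1],[[-0.0008,0.003,0.001],[0,0,0.5],1]]'

```text
time: 18.05
eef_pos: [0.538, 0.0607, 0.0924]
ee_rot: [0.515, 0.857, -0.0, 0.001]
wrist_force: [-4.8, -2.6, 18.8]
finger_gap: 0.0117
gripper_force: 55.0
```

```bash
python3 - <<'E'
from h import *
go(.5396,.0555,.104,73);o=bot.observe();print(o["wrist_torque"],Ro.from_quat(o["ee_rot"]).inv().apply(o["wrist_force"]))
E
```

```text
t 18.05 pos [0.538  0.0607 0.0924] F [-4.8  -2.63 18.82] j6 -0.5 gap 0.0117
shift [-0.0271 -0.005  -0.0578] turn [-1.0e-03  6.0e-03 -1.5e+00]
[-0.71160338  1.03855657  0.03163528] [ -0.119124    -5.45905438 -18.82145306]
```

Emit:
arm_command --commands '[[[0,0.001,0],[0,0,0.17],1],[[-0.0004,0.0015,0],[0,0,0.34],1],[[-0.0008,0.002,0],[0,0,0.5],1],[[-0.0008,0.002,0],[0,0,0.5],1]]'

```text
time: 18.55
eef_pos: [0.5385, 0.0608, 0.0925]
ee_rot: [0.622, 0.783, -0.0, 0.002]
wrist_force: [-4.9, -2.9, 18.5]
finger_gap: 0.0114
gripper_force: 55.0
```

```bash
python3 - <<'E'
from h import *
go(.5396,.0555,.104,73);o=bot.observe();print(o["wrist_torque"],Ro.from_quat(o["ee_rot"]).inv().apply(o["wrist_force"]))
E
```

```text
t 18.55 pos [0.5385 0.0608 0.0925] F [-4.88 -2.94 18.53] j6 -0.24 gap 0.0114
shift [-0.0274 -0.0006 -0.0577] turn [ 1.e-03  6.e-03 -2.e+00]
[-0.68033988  0.97073468  0.0507208 ] [ -1.8172011   -5.38546112 -18.53560569]
```

Emit:
arm_command --commands '[[[0,0.001,0],[0,0,0.17],1],[[-0.0004,0.0015,0],[0,0,0.34],1],[[-0.0008,0.002,0],[0,0,0.5],1],[[-0.0008,0.002,0],[0,0,0.5],1]]'

```text
time: 19.05
eef_pos: [0.5391, 0.0608, 0.0924]
ee_rot: [0.719, 0.695, 0.0, 0.002]
wrist_force: [-5.6, -2.6, 18.0]
finger_gap: 0.0118
gripper_force: 55.0
```

Emit:
arm_command --commands '[[[0,0.001,0],[0,0,0.17],1],[[0,0.001,0],[0,0,0.25],1],[[0,0.001,0],[0,0,0.25],1]]'

```text
time: 19.42
eef_pos: [0.5393, 0.0608, 0.0925]
ee_rot: [0.763, 0.646, 0.0, 0.002]
wrist_force: [-4.4, -1.7, 18.5]
finger_gap: 0.0117
gripper_force: 55.0
```

```bash
python3 - <<'E'
from h import *
go(.5396,.0555,.104,73);o=bot.observe();print(o["wrist_torque"],Ro.from_quat(o["ee_rot"]).inv().apply(o["wrist_force"]))
E
```

```text
t 19.43 pos [0.5393 0.0608 0.0925] F [-4.36 -1.73 18.51] j6 0.15 gap 0.0117
shift [-0.0259  0.0058 -0.0577] turn [ 0.003  0.007 -2.749]
[-0.64969583  1.01890791  0.06682701] [ -2.45213311  -3.95552689 -18.51955105]
```

Emit:
arm_command --commands '[[[0,0.0005,0],[0,0,0.1],1],[[0,0.0005,0],[0,0,0.1],1],[[0,0.0005,0],[0,0,0.1],1]]'

```text
time: 19.8
eef_pos: [0.5394, 0.0607, 0.0924]
ee_rot: [0.78, 0.626, 0.0, 0.002]
wrist_force: [-4.2, -2.7, 18.6]
finger_gap: 0.0117
gripper_force: 55.0
```

```bash
python3 - <<'E'
from h import *
go(.5396,.0555,.104,73);o=bot.observe();print(o["wrist_torque"],Ro.from_quat(o["ee_rot"]).inv().apply(o["wrist_force"]))
E
```

```text
t 19.8 pos [0.5394 0.0607 0.0924] F [-4.16 -2.7  18.6 ] j6 0.2 gap 0.0117
shift [-0.0253  0.0068 -0.0577] turn [ 0.003  0.007 -2.849]
[-0.68531172  0.97581868  0.03336741] [ -3.55993869  -3.41890513 -18.60672001]
```

Emit:
arm_command --commands '[[[0,0.0005,0],[0,0,0.1],1],[[0,0.0005,0],[0,0,0.1],1],[[0,0.0005,0],[0,0,0.1],1]]'

```text
time: 20.18
eef_pos: [0.5395, 0.0607, 0.0925]
ee_rot: [0.796, 0.606, 0.0, 0.002]
wrist_force: [-4.1, -2.7, 18.0]
finger_gap: 0.0117
gripper_force: 55.0
```

```bash
python3 - <<'E'
from h import *
go(.5396,.0555,.104,73);o=bot.observe();print(o["wrist_torque"],Ro.from_quat(o["ee_rot"]).inv().apply(o["wrist_force"]))
E
```

```text
t 20.18 pos [0.5395 0.0607 0.0925] F [-4.14 -2.74 18.02] j6 0.26 gap 0.0117
shift [-0.025   0.0074 -0.0576] turn [ 0.003  0.007 -2.949]
[-0.6875976   1.0254363   0.05993409] [ -3.77218524  -3.20274845 -18.02187648]
```

Emit:
arm_command --commands '[[[0,0.0005,0],[0,0,0.1],1],[[0,0.0005,0],[0,0,0.1],1],[[0,0.0005,0],[0,0,0.1],1]]'

```text
time: 20.55
eef_pos: [0.5395, 0.0608, 0.0924]
ee_rot: [0.811, 0.584, 0.001, 0.002]
wrist_force: [-4.6, -2.6, 19.1]
finger_gap: 0.0116
gripper_force: 55.0
```

```bash
python3 - <<'E'
from h import *
go(.5396,.0555,.104,73);o=bot.observe();print(o["wrist_torque"],Ro.from_quat(o["ee_rot"]).inv().apply(o["wrist_force"]))
E
```

```text
t 20.55 pos [0.5395 0.0608 0.0924] F [-4.6  -2.65 19.14] j6 0.31 gap 0.0116
shift [-0.025   0.0089 -0.0577] turn [ 3.000e-03  6.000e-03 -3.049e+00]
[-0.60026385  0.98345394  0.06849333] [ -3.98377875  -3.46158421 -19.1501128 ]
```

Emit:
arm_command --commands '[[[0,0,0],[0,0,0.06],1],[[0,0,0],[0,0,0.06],1],[[0,0,0],[0,0,0.06],1]]'

```text
time: 20.92
eef_pos: [0.5395, 0.0609, 0.0925]
ee_rot: [0.82, 0.572, 0.001, 0.001]
wrist_force: [-4.6, -2.4, 16.7]
finger_gap: 0.012
gripper_force: 55.0
```

```bash
python3 - <<'E'
from h import *
go(.5396,.0555,.104,73);o=bot.observe();print(o["wrist_torque"],Ro.from_quat(o["ee_rot"]).inv().apply(o["wrist_force"]))
E
```

```text
t 20.93 pos [0.5395 0.0609 0.0925] F [-4.57 -2.35 16.74] j6 0.34 gap 0.012
shift [-0.025   0.01   -0.0577] turn [ 3.000e-03  6.000e-03 -3.109e+00]
[-0.56954824  1.0544162   0.08660978] [ -3.80101043  -3.42419438 -16.75113785]
```

Emit:
arm_command --commands '[[[0,0,0.0005],[0,0,0.06],1],[[0,0,0.0005],[0,0,0.06],1],[[0,0,0.0005],[0,0,0.06],1]]'

```text
time: 21.3
eef_pos: [0.5395, 0.0609, 0.0924]
ee_rot: [0.829, 0.559, 0.001, 0.001]
wrist_force: [-3.8, -2.1, 18.5]
finger_gap: 0.0118
gripper_force: 55.0
```

```bash
python3 - <<'E'
from h import *
go(.5396,.0555,.104,73);o=bot.observe();print(o["wrist_torque"],Ro.from_quat(o["ee_rot"]).inv().apply(o["wrist_force"]))
E
```

```text
t 21.3 pos [0.5395 0.0609 0.0924] F [-3.76 -2.11 18.48] j6 0.37 gap 0.0118
shift [-0.0249  0.0107 -0.0579] turn [ 3.000e-03  6.000e-03 -3.168e+00]
[-0.53844572  1.07810857  0.16425459] [ -3.38232138  -2.63347532 -18.48621226]
```

Emit:
arm_command --commands '[[[0,0,0],[0,0,0.05],1],[[0,0,0],[0,0,0.05],1],[[0,0,0],[0,0,0.05],1]]'

```text
time: 21.68
eef_pos: [0.5396, 0.0609, 0.0924]
ee_rot: [0.836, 0.548, 0.001, 0.002]
wrist_force: [-5.1, -2.3, 18.7]
finger_gap: 0.0118
gripper_force: 55.0
```

```bash
python3 - <<'E'
from h import *
go(.5396,.0555,.104,73);o=bot.observe();print(o["wrist_torque"],Ro.from_quat(o["ee_rot"]).inv().apply(o["wrist_force"]))
E
```

```text
t 21.68 pos [0.5396 0.0609 0.0924] F [-5.07 -2.3  18.68] j6 0.4 gap 0.0118
shift [-0.0246  0.0111 -0.0578] turn [ 0.004  0.006 -3.218]
[-0.53932986  1.04639862  0.21334386] [ -4.15029761  -3.67017905 -18.6857533 ]
```

At the stop: torque has risen to 0.21 N m with about 19 N of press. I'll let the hatch rise into its notch, relieve the torque and lift out.

Emit:
arm_command --commands '[[[0,0,-0.004],[0,0,-0.03],1],[[0,0,-0.009],[0,0,-0.03],1],[[0,0,-0.014],[0,0,-0.03],1],[[0,0,-0.018],[0,0,-0.1],1],[[0,0,-0.018],[0,0,-0.15],1],[[0,0,-0.018],[0,0,-0.15],1]]'

```text
time: 22.42
eef_pos: [0.5397, 0.061, 0.0949]
ee_rot: [0.815, 0.58, 0.001, 0.001]
wrist_force: [-1.3, -2.2, 12.2]
finger_gap: 0.0117
gripper_force: 55.0
```

```bash
python3 - <<'E'
from h import *
go(.5396,.0555,.104,73);o=bot.observe();print(o["wrist_torque"],Ro.from_quat(o["ee_rot"]).inv().apply(o["wrist_force"]))
E
```

```text
t 22.43 pos [0.5397 0.061  0.0949] F [-1.32 -2.17 12.21] j6 0.32 gap 0.0117
shift [-0.0261  0.0085 -0.0455] turn [ 3.000e-03  5.000e-03 -3.069e+00]
[-0.52024806  0.55309899 -0.03261157] [ -2.48681155  -0.50264419 -12.20621034]
```

Emit:
arm_command --commands '[[[0,0,-0.005],[0,0,0],1],[[0,0,-0.005],[0,0,0],1]]'

```text
time: 22.68
eef_pos: [0.5397, 0.0611, 0.095]
ee_rot: [0.815, 0.58, 0.0, 0.001]
wrist_force: [-1.7, -1.7, 7.4]
finger_gap: 0.0118
gripper_force: 55.0
```

Emit:
arm_command --commands '[[[0,0,-0.005],[0,0,0],1],[[0,0,-0.005],[0,0,0],1]]'

```text
time: 22.92
eef_pos: [0.5396, 0.0614, 0.0952]
ee_rot: [0.815, 0.58, 0.0, 0.001]
wrist_force: [0.9, -2.4, 2.0]
finger_gap: 0.0121
gripper_force: 55.0
```

```bash
python3 - <<'E'
from h import *
go(.5396,.0555,.104,73);o=bot.observe();print(o["wrist_torque"],Ro.from_quat(o["ee_rot"]).inv().apply(o["wrist_force"]))
E
```

```text
t 22.93 pos [0.5396 0.0614 0.0952] F [ 0.86 -2.37  1.98] j6 0.32 gap 0.0121
shift [-0.0278  0.0096 -0.044 ] turn [ 2.00e-03  3.00e-03 -3.07e+00]
[-0.53248448 -0.15791885 -0.01382777] [-1.96301922  1.58968493 -1.9756658 ]
```

The force fell to 2 N with the height fixed, so the hatch is latched. Lifting out.

Emit:
arm_command --commands '[[[0,0,-0.015],[0,0,0],1],[[0,0,-0.03],[0,0,0],1],[[0,0,-0.06],[0,0,0],1],[[0,0,-0.2],[0,0,0],1],[[0,0,-0.375],[0,0,0],1],[[0,0,-0.375],[0,0,0],1]]'

```text
time: 23.68
eef_pos: [0.5403, 0.062, 0.1727]
ee_rot: [0.815, 0.58, 0.002, 0.001]
wrist_force: [-0.6, -0.5, -0.0]
finger_gap: 0.0119
gripper_force: 55.0
```

```bash
python3 - <<'E'
from h import *
go(.4732,-.2657,.17,95.2);o=bot.observe();print(o["wrist_torque"],o["wrist_force"])
E
```

```text
t 23.68 pos [0.5403 0.062  0.1727] F [-0.57 -0.45 -0.01] j6 0.32 gap 0.0119
shift [-1.6581  0.2196  0.011 ] turn [ 0.009  0.006 -3.81 ]
[-0.07758418  0.0612847   0.03782042] [-0.57053185 -0.45266175 -0.0147322 ]
```

Emit:
arm_command --commands '[[[0,0,0],[0,0,-0.33],1],[[0,0,0],[0,0,-0.66],1],[[0,0,0],[0,0,-1],1],[[0,0,0],[0,0,-1],1]]'

```text
time: 24.18
eef_pos: [0.5376, 0.0619, 0.1687]
ee_rot: [0.638, 0.77, -0.001, -0.001]
wrist_force: [-0.0, -0.2, -0.2]
finger_gap: 0.0121
gripper_force: 55.0
```

Emit:
arm_command --commands '[[[0,0,0],[0,0,-0.33],1],[[0,0,0],[0,0,-0.66],1],[[0,0,0],[0,0,-1],1],[[0,0,0],[0,0,-1],1]]'

```text
time: 24.68
eef_pos: [0.5382, 0.0618, 0.1694]
ee_rot: [0.418, 0.909, -0.0, -0.001]
wrist_force: [-0.3, 1.0, -0.2]
finger_gap: 0.0117
gripper_force: 55.0
```

Emit:
arm_command --commands '[[[0,0,0],[0,0,-0.33],1],[[0,0,0],[0,0,-0.66],1],[[0,0,0],[0,0,-1],1],[[0,0,0],[0,0,-1],1]]'

```text
time: 25.18
eef_pos: [0.5385, 0.0618, 0.1697]
ee_rot: [0.169, 0.986, 0.0, -0.0]
wrist_force: [-0.5, 0.1, -0.6]
finger_gap: 0.0118
gripper_force: 55.0
```

```bash
python3 - <<'E'
from h import *
go(.4732,-.2657,.17,95.2)
s=bot.get_image("side")[:,:,::-1];t=bot.get_image("top")[:,:,::-1]
cv2.imwrite("pics/l1.png",np.hstack([crop(t,250,240,50,60,8),crop(s,312,205,50,60,8)]))
E
```

```text
t 25.18 pos [0.5385 0.0618 0.1697] F [-0.48  0.1  -0.64] j6 -1.25 gap 0.0118
shift [-2.3710e-01 -1.6529e+00 -1.4000e-03] turn [ 0.    -0.002 -0.822]
```

View pics/l1.png

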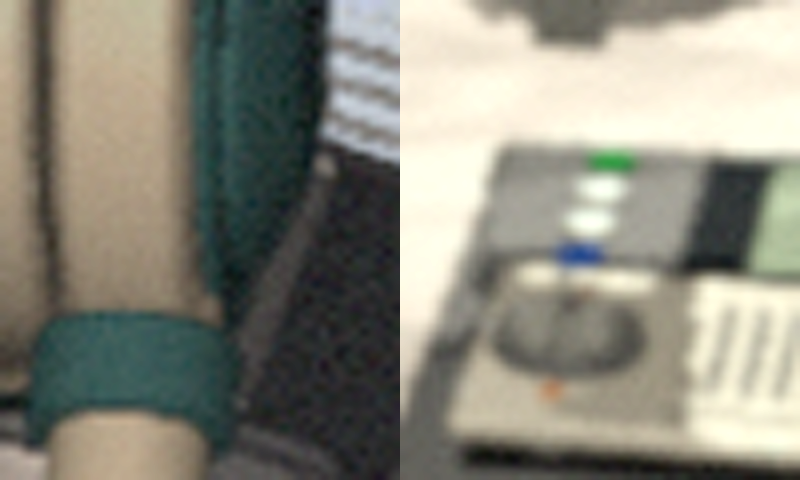

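The side view shows the hatch flat and the screw slot pointing towards the orange dots, so it is locked. Back to the stand.

Emit:
arm_command --commands '[[[-0.04,-0.25,0],[0,0,0],1],[[-0.08,-0.5,0],[0,0,0],1],[[-0.12,-0.75,0],[0,0,0],1],[[-0.12,-0.83,0],[0,0,0],1]]'

```text
time: 25.78
eef_pos: [0.5068, -0.1052, 0.1701]
ee_rot: [0.169, 0.986, -0.0, 0.0]
wrist_force: [0.4, 0.2, -1.1]
finger_gap: 0.0121
gripper_force: 55.0
```

Emit:
arm_command --commands '[[[-0.04,-0.25,0],[0,0,-0.25],1],[[-0.08,-0.5,0],[0,0,-0.5],1],[[-0.117,-0.75,0],[0,0,-0.75],1],[[-0.117,-0.823,0],[0,0,-0.822],1],[[-0.117,-0.823,0],[0,0,-0.822],1],[[-0.117,-0.823,0],[0,0,-0.822],1]]'

```text
time: 26.52
eef_pos: [0.4756, -0.2649, 0.17]
ee_rot: [-0.048, 0.999, 0.001, 0.0]
wrist_force: [1.1, 0.2, -1.0]
finger_gap: 0.0117
gripper_force: 55.0
```

```bash
python3 - <<'E'
from h import *
go(.4733,-.2658,.068,95.2)
E
```

```text
t 26.52 pos [ 0.4756 -0.2649  0.17  ] F [ 1.1   0.18 -1.04] j6 -2.3 gap 0.0117
shift [ 0.0122 -0.0041  0.51  ] turn [0.002 0.    0.01 ]
```

Emit:
arm_command --commands '[[[0.0122,-0.004,0.2],[0,0,0.01],1],[[0.0122,-0.004,0.4],[0,0,0.01],1],[[0.0122,-0.004,0.51],[0,0,0.01],1],[[0.0122,-0.004,0.51],[0,0,0.01],1],[[0.0122,-0.004,0.51],[0,0,0.01],1]]'

```text
time: 27.15
eef_pos: [0.4741, -0.2669, 0.0691]
ee_rot: [-0.046, 0.999, -0.0, 0.001]
wrist_force: [-0.7, 0.6, -0.1]
finger_gap: 0.012
gripper_force: 55.0
```

```bash
python3 - <<'E'
from h import *
go(.4733,-.2658,.0407,95.2)
s=bot.get_image("side")[:,:,::-1]
cv2.imwrite("pics/st1.png",crop(s,298,335,80,70,8)[:560])
E
```

```text
t 27.15 pos [ 0.4741 -0.2669  0.0691] F [-0.67  0.56 -0.08] j6 -2.3 gap 0.012
shift [0.0036 0.006  0.1421] turn [-0.002  0.003  0.003]
```

View pics/st1.png

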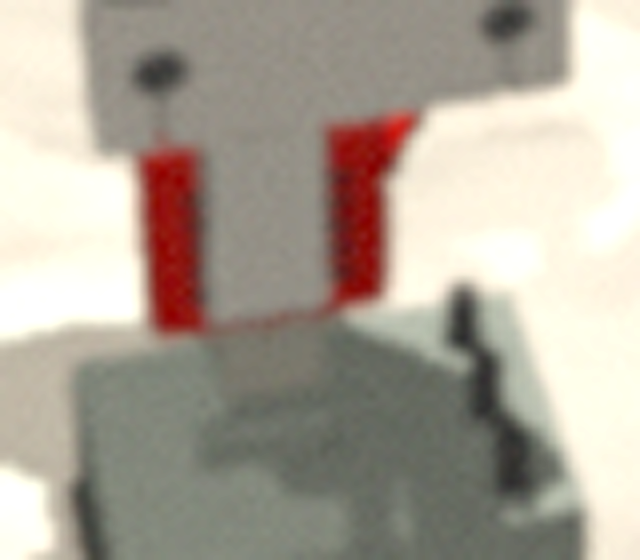

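The key hangs upright over the stand, with the handle (145–385) centred on the finger (205–330) as at pick-up. I'll lower it at the pick-up pose.

Emit:
arm_command --commands '[[[0.0036,0.006,0],[0,0,0],1],[[0.0036,0.006,0.03],[0,0,0],1],[[0.0036,0.006,0.05],[0,0,0],1],[[0.0036,0.006,0.07],[0,0,0],1],[[0.0036,0.006,0.075],[0,0,0],1],[[0.0036,0.006,0.075],[0,0,0],1]]'

```text
time: 27.95
eef_pos: [0.4722, -0.266, 0.0529]
ee_rot: [-0.046, 0.999, 0.0, -0.0]
wrist_force: [0.3, -0.1, 0.6]
finger_gap: 0.012
gripper_force: 55.0
```

```bash
python3 - <<'E'
from h import *
go(.4733,-.2659,.0407,95.2);print(bot.observe()["wrist_torque"])
E
```

```text
t 27.95 pos [ 0.4722 -0.266   0.0529] F [ 0.26 -0.11  0.56] j6 -2.3 gap 0.012
shift [-0.0056  0.0002  0.0612] turn [ 0.001 -0.     0.001]
[0.03586752 0.02729199 0.01378965]
```

Emit:
arm_command --commands '[[[-0.003,0,0.02],[0,0,0],1],[[-0.003,0,0.035],[0,0,0],1],[[-0.003,0,0.05],[0,0,0],1],[[-0.003,0,0.056],[0,0,0],1],[[-0.003,0,0.056],[0,0,0],1]]'

```text
time: 28.58
eef_pos: [0.4728, -0.2659, 0.0418]
ee_rot: [-0.046, 0.999, 0.0, -0.0]
wrist_force: [-0.4, 0.2, -0.4]
finger_gap: 0.0114
gripper_force: 55.0
```

```bash
python3 - <<'E'
from h import *
go(.4733,-.2659,.0407,95.2);print(bot.observe()["wrist_torque"])
E
```

```text
t 28.57 pos [ 0.4728 -0.2659  0.0418] F [-0.37  0.22 -0.37] j6 -2.3 gap 0.0114
shift [-0.0026 -0.0001  0.0054] turn [ 0.    -0.     0.002]
[0.01384609 0.00377667 0.01380037]
```

Emit:
arm_command --commands '[[[-0.002,0,0.003],[0,0,0],1],[[-0.002,0,0.006],[0,0,0],1],[[-0.002,0,0.006],[0,0,0],1]]'

```text
time: 28.95
eef_pos: [0.4733, -0.266, 0.0408]
ee_rot: [-0.046, 0.999, -0.0, 0.0]
wrist_force: [-0.7, -0.3, -0.8]
finger_gap: 0.0115
gripper_force: 55.0
```

Emit:
arm_command --commands '[[[0,0,0.0025],[0,0,0],1],[[0,0,0.0025],[0,0,0],1],[[0,0,0.0025],[0,0,0],1]]'

```text
time: 29.32
eef_pos: [0.4732, -0.266, 0.0407]
ee_rot: [-0.046, 0.999, -0.0, 0.0]
wrist_force: [-1.3, 1.0, 4.3]
finger_gap: 0.0115
gripper_force: 55.0
```

The shoulder is seated at the pick-up height with 4 N. Releasing.

Emit:
arm_command --commands '[[[0,0,-0.002],[0,0,0],0.9],[[0,0,-0.002],[0,0,0],0.7],[[0,0,-0.002],[0,0,0],0.5],[[0,0,-0.002],[0,0,0],0.3],[[0,0,-0.002],[0,0,0],0.3],[[0,0,-0.002],[0,0,0],0.3]]'

```text
time: 30.08
eef_pos: [0.4732, -0.266, 0.0406]
ee_rot: [-0.046, 0.999, 0.0, 0.0]
wrist_force: [-0.7, -0.8, 0.3]
finger_gap: 0.0585
gripper_force: 0.0
```

Emit:
arm_command --commands '[[[0,0,-0.1],[0,0,0],0.2],[[0,0,-0.3],[0,0,0],0],[[0,0,-0.6],[0,0,0],0],[[0,0,-0.9],[0,0,0],0],[[0,0,-0.9],[0,0,0],0]]'

```text
time: 30.7
eef_pos: [0.4759, -0.2679, 0.226]
ee_rot: [-0.046, 0.999, -0.004, 0.004]
wrist_force: [0.4, 0.9, -1.0]
finger_gap: 0.094
gripper_force: 0.0
```

```bash
python3 - <<'E'
from h import *
go(.4733,-.2659,.0407,95.2)
s=bot.get_image("side")[:,:,::-1]
cv2.imwrite("pics/e1.png",np.hstack([crop(s,298,350,80,60,5),crop(s,325,222,80,60,5)]))
E
```

```text
t 30.7 pos [ 0.4759 -0.2679  0.226 ] F [ 0.39  0.95 -0.97] j6 -2.3 gap 0.094
shift [0.0197 0.0179 0.926 ] turn [-0.014  0.016  0.002]
```

View pics/e1.png

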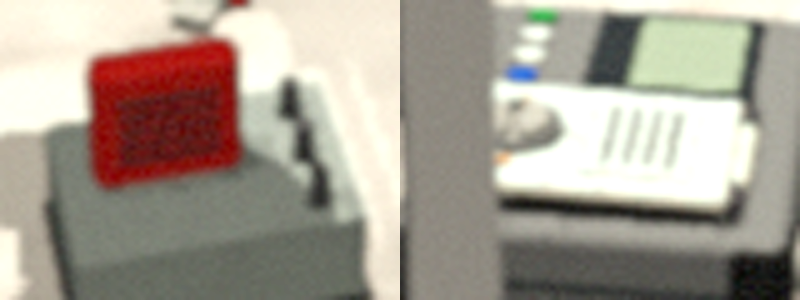

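The key stands exactly as it did at first (corners (90,60)–(240,185)), and the hatch is down. Handing in.

```bash
python3 -c "
from cell import bot
print(bot.finish_job())"
```

```text
the job is handed in; nothing more can be done
None
```

I locked the hatch with the screw turned to its stop, put the red key back fully in its stand, let go, and handed the job in at about 31 s; no verdict came back.

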